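# Grease the pipe turning roll's bearing

### The job

Grease the bearing of the pipe turning roll: on its key box press and release the big round stop key, then the square service key, one at a time, and never the small round start key between them. Then take the short push-type grease gun from its stand, press its nose squarely onto the tilted nipple on the bearing block until the two latches snap in behind its flange and the spring collar is fully down, and finish still gripping the gun and holding it pressed down there. Leave the other things on the bench where they are.

Things in the scene. Friction and masses are not known exactly. Their poses are not given: they have to be found in the camera images.
- key_box: fixed grey key box, 210 mm along its x, 85 mm along its y, 50 mm tall; origin under its centre. Three black keys in a row along its x axis, 65 mm apart: stop at the -x end, start in the middle, service at the +x end. Key tops are 72 mm above the table, 10 mm above their steel surrounds
- stop_key (a joint): travel of the big round stop key, 0 up, 0.006 m fully down; spring of 1.5 N at first, 5 N fully down; counts as pressed beyond 0.004, as let up below 0.0015
- stop_key_top (a point): centre of the top face of the stop key, a round cap of 36 mm diameter; it moves straight down
- start_key (a joint): travel of the small round start key in the middle of the row, 0 to 0.006 m; must stay unpressed (below 0.003)
- start_key_top (a point): centre of the top face of the start key, a round cap of 18 mm diameter
- service_key (a joint): travel of the square service key, 0 up, 0.006 m fully down; same spring and limits as the stop key
- service_key_top (a point): centre of the top face of the service key, a square cap of 28 x 28 mm; it moves straight down
- grease_gun: loose plain-metal push-type grease gun, round, 105 mm long, 0.25 to 0.46 kg; origin at the centre of its open nose end, z along its axis to the closed top. From the nose: a flange of 36 mm diameter (9 mm long, bevelled), a 24 mm neck up to 30 mm, a smooth barrel of 32 mm diameter from 33 to 100 mm. The nose has a 19 mm bore, 30 mm deep, with a 25 mm flared mouth
- gun_grip (a point): point on the gun's axis inside the barrel, 70 mm from the nose, where it can be grasped; axes as the gun's. The gun starts upright, nose down, so this point is 80 mm above the table
- gun_nose (a point): centre of the gun's nose end; axes as the gun's: z runs along the axis from nose to top
- stand: fixed wooden stand in which the gun starts, standing loosely: 80 x 80 mm, 26 mm tall, with a round hole of 42 mm whose floor is 10 mm above the table; origin under its centre. Lift the gun 20 mm or more straight up to clear it
- roll_block: fixed grey bearing block, 120 x 120 mm foot, origin under its centre, carrying the fitting, collar and latches on top; a rubber roller of 110 mm diameter stands on its +y side, 77 to 113 mm from the centre, its top 115 mm above the table
- nipple_tip (a point): tip of the brass nipple (ball head of 14 mm diameter), 112 mm above the table; z points outward along its axis, which leans 0.44 rad (25 degrees) from vertical towards the block's -x side. The gun goes on along this axis; its nose end meets the spring collar 16 mm below the tip and is fully home 28 mm below it (measured along the axis)
- collar (a joint): how far the spring collar (steel disc of 32 mm diameter round the nipple) is pressed down along the axis, 0 up, 0.012 m fully down; it pushes back with 6 N at 0 and 13 N at 0.012; counts as down beyond 0.0085
- latch_a (a joint): how far the steel latch on the +y side of nipple_tip is spread, 0 closed. Its nose is 14 mm from the axis, 15 mm below the tip, in a guide post reaching 36 mm from the axis, 9 mm below the tip. The flange spreads it 0.004 m, then it snaps back below 0.002 when the collar is about 0.008 m down; the push needed stays under 25 N
- latch_b (a joint): the same for the latch on the -y side
- pipe_stub: loose short steel pipe stub standing on end, 60 mm diameter, 50 mm tall; not part of the job, leave it where it is (origin under its centre)
- magnet: loose welding magnet, flat block 70 x 50 x 26 mm; not part of the job, leave it where it is (origin under its centre)
- spray_can: loose spray can, 60 mm diameter, 160 mm tall; not part of the job, leave it where it is (origin under its centre)
- bolt_jar: loose glass jar with steel cap, 70 mm diameter, 80 mm tall; not part of the job, leave it where it is (origin under its centre)
- tape_measure: loose tape measure, 65 x 60 x 34 mm; not part of the job, leave it where it is (origin under its centre)
- pipe_flange: loose flat steel ring, 90 mm diameter, 14 mm thick; not part of the job, leave it where it is (origin under its centre)
Not all that is in view belongs to the job. There is more than one size of the grease_gun; the one meant has the size given above. Leave any turquoise look-alike of the key_box alone.

How it is judged:
On the way, in this order (a step that is already met when the one before it is completed fails the run):
1. the stop key is pressed, the service key being up (value of joint stop_key above 0.004 m and value of joint service_key below 0.0015 m), for 0.02 s.
2. then the service key is pressed, the stop key having been let up (value of joint service_key above 0.004 m and value of joint stop_key below 0.0015 m), for 0.02 s.
3. both keys are up and the gun is lifted out of its stand by the gripper (value of joint each of service_key, stop_key below 0.0015 m and height (world z) of gun_nose above 0.03 m and contact force between the fingers and grease_gun above 3 N), for 0.2 s.
4. the gun's flange has snapped in behind both latches, squarely, with the collar down (value of joint collar above 0.0085 m and value of joint each of latch_a, latch_b below 0.002 m and angle between the z axis of gun_nose and the z axis of nipple_tip, either way round below 0.12 rad), for 0.2 s.
At the end, for the whole second after the job is handed in: Through the last second the gripper still holds the gun (over 3 N) and it presses on the fitting (over 5 N): collar more than 8.5 of its 12 mm down, both latches closed behind the flange (within 2 mm), the gun's axis within 0.12 rad (7 degrees) of the nipple's, the stop and service keys up (all of step 4 and contact force between the fingers and grease_gun above 3 N and contact force between grease_gun and roll_block above 5 N and value of joint each of stop_key, service_key below 0.0015 m); the arm keeps its last pose, push and grip.
It fails at once if the start key is pressed (value of joint start_key above 0.003 m).
It fails at once if one of the other loose things is moved more than 30 mm (distance of any of pipe_stub, magnet, spray_can, bolt_jar, tape_measure, pipe_flange from where it was at the start of the episode above 0.03 m).
It also fails if it takes over 58 s, if anything falls off the work surface, if the arm or the gripper's body presses on something with over 40 N, if the wrist force passes 120 N, or if a joint passes its speed limit or range.

### The arm

A 6-joint arm with a two-finger parallel gripper is mounted at the origin on the work surface. World frame = base frame: x ahead of the robot, y to its left, z up, the work surface at z = 0. Lengths are in m, angles in rad, forces in N, time in s.
With the tool pointing down it reaches from about 0.35 to 0.85 m from the base axis. Payload 8.1 kg.
Tool frame: the origin (TCP) lies at the very end of the fingers, on their centre line; the grasp point (between the pads) lies 19 mm behind it (robot.grip_depth is the distance from the TCP to the grasp point, in m); z points along the fingers, y is the line along which they close (so a half turn about z gives the same grasp; the last joint's range is limited). The gripper opens to 93 mm and grips with 3 to 60 N. Pads are 15 mm wide; open, the fingers measure 128 mm over their backs; the gripper's body (75 mm by 188 mm) begins 65 mm behind the grasp point.
Start: joints at [1.144, 0.13, 1.488, -0, 1.523, -0.085], TCP at [0.201, 0.565, 0.219] pointing down, gripper open.
Joint ranges: [-2.96, 2.96], [-0.89, 2.26], [0.02, 2.5], [-1.34, 4.48], [0, 2.73], [-2.66, 2.66]. Speed limits (rad/s): [2.39, 2.39, 2.79, 3.14, 3.14, 3.14].

### API

Orientations are given as a rotation vector (axis times angle).
In Python, from plant import robot gives the robot as it stands. The module is installed in compiled form; this text tells all that it offers.
- The arm moves only by the shell command python3 -m jog 'ROWS' [FORCE]. ROWS is JSON, a list that holds one entry, the list of rows, each a list of 7 numbers: the turn, a rotation vector about the tool's x, y, z in degrees, then the shift along the tool's x, y, z in cm, then the finger opening in cm, from 0 to 9.3. A call has 1 to 5 rows; each row shifts and turns the commanded pose from where the row before left it, along the tool's axes as they then stand; what a row does not reach is not made up. A row lasts 1/12 s, in which the tool goes at most 41.7 mm and 7.16 degrees, less where a joint would pass 70% of its speed; a pose out of reach is approached as far as the arm can. A call is refused whole if a number of a shift passes 4.17 or a number of a turn 7.16, either way. A call with a gripper value outside its range is refused whole. The fingers move at their own pace and stop on an object; FORCE is the grip in N (left out, the last holds). Time passes only in rows, so rows that do not move let the fingers close. It gives the time, the measured TCP pose, the force and the opening at its end, in the units of the state.
- robot.read_state(): the state, without advancing time (a new reading comes with each control period).
- robot.read_camera(name): name is "scene" or "top" or "wrist"; returns a dict with "img" (400x640x3 uint8, red, green, blue), "fx", "fy", "cx", "cy" (pixels), "extrinsics" (4x4, takes a point from camera to world coordinates). Camera axes: x right, y up, looking along -z (the intrinsics and any distortion apply to the point x, -y, -z); pixel columns grow to the right and rows downward; lengths in m; the calibration is good to about 2 mm. A picture is of the moment at which its call begins. There is no depth.
- robot.close_job(): hands the job in, once; it reports no verdict.
Trained networks look in a picture, given as the dict that the camera call returned (one of the last four; its "shot" number tells which), for a name from the list of things; names that differ only in an ending like _2 or _b are one class to them, and where a whole thing is asked for, a point or a joint stands for the part that bears it (a point fixed in the world has none). Each returns a list of dicts, best first, with "confidence" (0 to 1); they miss things now and then, are a little off and sometimes report something else, mostly with a low value. They report only what shows in the picture. A call takes as long as a camera call. They do not tell look-alikes from the thing itself.
- robot.masks_of(picture, label): "pixels" (400x640 bool, what is visible of it) and "point" ([column, row] in pixels, amid what is visible of it).
- robot.pinpoint(picture, label): "point" ([column, row] in pixels: a listed point, or the origin of a listed thing).
The state is a dict: "t": time; "q": joint angles; "dq": joint speeds; "joint_torque": joint torques, N m; "tool_pos": TCP position; "orientation": TCP orientation; "force": force on the tool from outside, world axes, zero at the start; "wrist_torque": the same for the moment, N m; "opening": finger opening in m.
Only numpy, scipy, OpenCV 4.12 (cv2) and the standard library are available. Lean on these libraries where they do the work, as an engineer would, in place of code of your own. Each camera call takes 0.05 s, during which the arm holds its last target. There are 200 camera calls.

## Working session

There is one attempt and no reset: what is moved stays moved. The work goes in short steps, Python scripts to look and compute and a shell command to move; the robot and the scene stay as the last step left them, time stands still between calls to the robot, and variables do not carry over. Pictures are saved under pics/ and viewed, on a budget of 10 in all, crops included, one or two more only if the job needs it, and the job is handed in when it is done.

```bash
mkdir -p pics
cat > h.py <<'E'
import numpy as np, cv2
from scipy.spatial.transform import Rotation as R
from plant import robot
def ray(c,p):
    E=np.array(c["extrinsics"]); d=np.array([(p[0]-c["cx"])/c["fx"],-(p[1]-c["cy"])/c["fy"],-1.])
    return E[:3,3],E[:3,:3]@d
def atz(c,p,z):
    o,d=ray(c,p); return o+d*(z-o[2])/d[2]
def proj(c,X):
    E=np.array(c["extrinsics"]); v=E[:3,:3].T@(np.array(X)-E[:3,3])
    return np.array([c["cx"]+c["fx"]*v[0]/-v[2],c["cy"]-c["fy"]*v[1]/-v[2]])
def tri(cps):
    A=0;b=0
    for c,p in cps:
        o,d=ray(c,p); d=d/np.linalg.norm(d); M=np.eye(3)-np.outer(d,d); A=A+M; b=b+M@o
    X=np.linalg.solve(A,b); return X,[np.round(proj(c,X)-p,1) for c,p in cps]
def save(c,n): cv2.imwrite(f"pics/{n}.png",c["img"][:,:,::-1])
E
python3 - <<'E'
from h import *
print({k:np.round(v,3) for k,v in robot.read_state().items()})
H=dict(key_box=0,stop_key_top=.072,start_key_top=.072,service_key_top=.072,gun_grip=.08,gun_nose=.01,stand=0,roll_block=0,nipple_tip=.112,pipe_stub=0,magnet=0,spray_can=0,bolt_jar=0,tape_measure=0,pipe_flange=0)
for n in("top","scene"):
    c=robot.read_camera(n); save(c,n+"0"); print(n,{k:v for k,v in c.items() if k!="img"})
    for k,z in H.items():
        for r in robot.pinpoint(c,k)[:3]:
            if r["confidence"]>.2: print(k,round(r["confidence"],2),np.round(r["point"]),np.round(atz(c,r["point"],z),3))
a=cv2.imread("pics/top0.png")
E
```

```text
{'t': np.float64(0.0), 'q': array([ 1.144,  0.131,  1.489, -0.   ,  1.523, -0.085]), 'dq': array([-0.   , -0.001, -0.002, -0.001, -0.   ,  0.   ]), 'joint_torque': array([ 0.0000e+00, -5.5983e+01, -4.9177e+01,  7.7000e-02,  3.5000e-02,
       -0.0000e+00]), 'tool_pos': array([0.201, 0.565, 0.218]), 'orientation': array([-5.340e-01, -3.095e+00,  3.000e-03]), 'force': array([ 0.526,  0.335, -0.054]), 'wrist_torque': array([ 0.043,  0.018, -0.04 ]), 'opening': np.float64(0.093)}
top {'fx': 463.03911706921025, 'fy': 463.03911706921025, 'cx': 322.20804704034794, 'cy': 201.24085762822608, 'extrinsics': array([[-1.86535716e-02,  9.85179104e-01, -1.70511516e-01,
         2.36214195e-01],
       [-9.99825778e-01, -1.82649441e-02,  3.84771958e-03,
        -1.03715490e-02],
       [ 6.76309618e-04,  1.70553583e-01,  9.85348171e-01,
         1.64519996e+00],
       [ 0.00000000e+00,  0.00000000e+00,  0.00000000e+00,
         1.00000000e+00]]), 'shot': 1}
key_box 0.74 [406. 182.] [ 0.587 -0.321  0.   ]
key_box 0.72 [399. 205.] [ 0.501 -0.294  0.   ]
key_box 0.71 [418. 277.] [ 0.245 -0.347  0.   ]
[... 2193 characters left out ...]
.96 [343. 342.] [0.63  0.334 0.08 ]
gun_grip 0.73 [372. 297.] [0.52  0.285 0.08 ]
gun_nose 0.76 [335. 348.] [0.642 0.324 0.01 ]
gun_nose 0.7 [370. 307.] [0.517 0.287 0.01 ]
stand 0.56 [368. 310.] [0.522 0.289 0.   ]
roll_block 0.81 [266. 248.] [0.66 0.01 0.  ]
nipple_tip 0.71 [264. 224.] [0.652 0.002 0.112]
pipe_stub 0.88 [348. 238.] [0.453 0.097 0.   ]
magnet 0.74 [314. 175.] [ 0.423 -0.138  0.   ]
spray_can 0.62 [220. 127.] [ 0.589 -0.471  0.   ]
bolt_jar 0.69 [384. 394.] [0.597 0.46  0.   ]
tape_measure 0.72 [220. 126.] [ 0.587 -0.476  0.   ]
tape_measure 0.63 [338. 216.] [0.437 0.023 0.   ]
tape_measure 0.31 [278. 318.] [0.722 0.194 0.   ]
pipe_flange 0.64 [279. 321.] [0.724 0.2   0.   ]
```

View pics/top0.png

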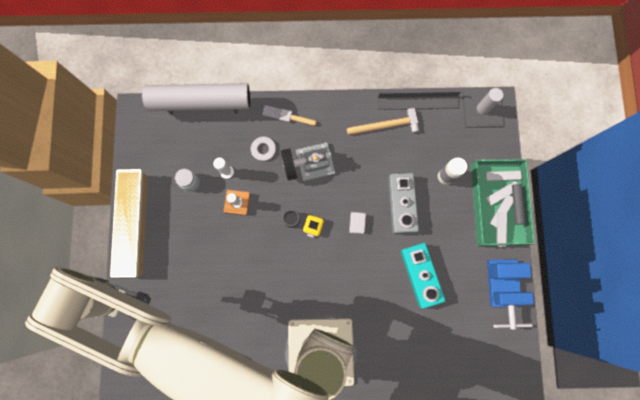

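View pics/scene0.png

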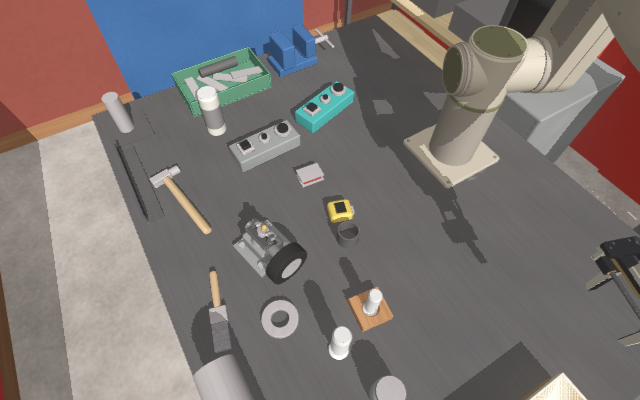

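Candidates: guns at top-view (235,200), in the orange stand, and (222,168), free-standing. The one in the stand fits the description. Key boxes: grey at (403,204) and turquoise at (423,275). The grey one is meant, with the big round stop key at (407,222) and the square service key at (404,183). The roller is left of the block in the top view (+y), so the nipple leans towards the robot. I'll confirm this in one crop.

Run:
```python
from h import *
a=cv2.imread("pics/top0.png");b=cv2.imread("pics/scene0.png")
f=lambda i,x,y,w=60,s=5:cv2.resize(i[y-w//2:y+w//2,x-w//2:x+w//2],(300,300),interpolation=2)
cv2.imwrite("pics/crop1.png",np.vstack([np.hstack([f(b,355,315,110),f(b,262,240,90)]),np.hstack([f(a,403,204),f(a,312,162)])]))
def cam(n): return robot.read_camera(n)
t=cam("top");s=cam("scene")
for k in("key_box","stop_key_top","start_key_top","service_key_top","gun_grip","gun_nose","nipple_tip","roll_block","stand"):
    for p in robot.pinpoint(t,k)[:3]:
        for q in robot.pinpoint(s,k)[:3]:
            X,e=tri([(t,p["point"]),(s,q["point"])])
            if np.abs(e).max()<6: print(k,np.round(X,3),e[0],e[1],round(p["confidence"],2),round(q["confidence"],2))
```

```text
key_box [ 0.254 -0.349  0.014] [ 1.2 -1.5] [1.9 0.4] 0.6 0.68
stop_key_top [ 0.44  -0.312  0.067] [ 0.6 -0.8] [1.  0.2] 0.55 0.44
start_key_top [ 0.509 -0.303  0.068] [ 0.5 -0.8] [1.  0.2] 0.54 0.48
start_key_top [ 0.249 -0.36   0.067] [-0.5  0.6] [-0.8 -0.2] 0.44 0.47
service_key_top [ 0.315 -0.342  0.072] [-1.4  1.7] [-2.2 -0.6] 0.41 0.5
gun_grip [0.637 0.328 0.058] [-1.5  1.2] [-2.9 -1. ] 0.73 0.56
gun_grip [0.518 0.286 0.076] [-1.4  1.1] [-2.6 -0.9] 0.54 0.87
gun_nose [ 0.634  0.317 -0.01 ] [ 0.2 -0.2] [0.4 0.1] 0.71 0.75
nipple_tip [0.648 0.005 0.109] [ 0.4 -0.5] [0.9 0.2] 0.73 0.77
roll_block [0.666 0.004 0.015] [-0.5  0.7] [-1.2 -0.2] 0.74 0.59
roll_block [ 0.503 -0.302  0.067] [ 0.3 -0.4] [0.6 0.1] 0.24 0.26
stand [0.524 0.292 0.003] [ 0.3 -0.2] [0.5 0.2] 0.67 0.69
```

View pics/crop1.png

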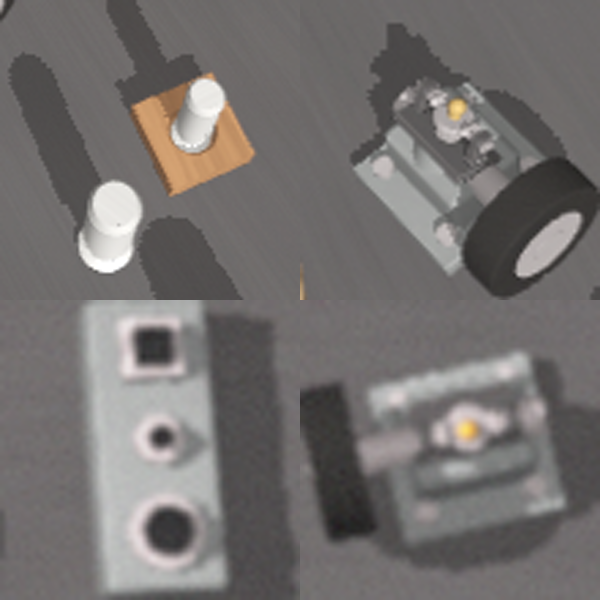

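Confirmed: the slender gun in the stand is the one meant; the other is fatter and has no stand. On the grey box the big round stop key is nearest the robot and the square service key is farthest. Moving to above the stop key with the fingers closing.

```bash
python3 -m jog '[[[0,0,0,-3,-2.45,0,0],[0,0,0,-3,-2.45,0,0],[0,0,0,-3,-2.45,0,0],[0,0,0,-3,-2.45,0,0],[0,0,0,-3,-2.45,0,0]]]' 20
python3 -m jog '[[[0,0,0,-3,-2.45,0,0],[0,0,0,-3,-2.45,0,0],[0,0,0,-3,-2.45,0,0],[0,0,0,-3,-2.45,0,0],[0,0,0,-3,-2.45,0,0]]]'
python3 -m jog '[[[0,0,0,-3,-2.45,0,0],[0,0,0,-1.46,-3.65,0,0],[0,0,0,-1.46,-3.65,0,0],[0,0,0,-1.46,-3.65,0,0],[0,0,0,-1.46,-3.65,0,0]]]'
python3 -m jog '[[[0,0,0,-1.46,-3.65,0,0],[0,0,0,-1.46,-3.65,0,0],[0,0,0,-1.46,-3.65,0,0],[0,0,0,-1.46,-3.65,0,0],[0,0,0,-1.46,-3.65,0,0]]]'
python3 -m jog '[[[0,0,0,-1.46,-3.65,0,0],[0,0,0,-1.46,-3.65,0,0],[0,0,0,-1.46,-3.65,0,0],[0,0,0,-1.46,-3.65,0,0],[0,0,0,0,0,0,0]]]'
cat > w.py <<'E'
from h import *
import sys
def look(name,H):
    c=robot.read_camera("wrist"); save(c,name)
    s=robot.read_state(); T=R.from_rotvec(s["orientation"]).as_matrix()
    print("t",round(float(s["t"]),2),"tcp",np.round(s["tool_pos"],4),"F",np.round(s["force"],1),"open",np.round(s["opening"],4)); print(np.round(T,3))
    for k,z in H.items():
        for r in robot.pinpoint(c,k)[:3]:
            if r["confidence"]>.2:
                X=atz(c,r["point"],z); print(k,round(r["confidence"],2),np.round(r["point"]),np.round(X,4),"tool cm",np.round(100*T.T@(X-s["tool_pos"]),2))
    return c
E
python3 - <<'E'
from w import *
look("w1",dict(stop_key_top=.072,start_key_top=.072,service_key_top=.072,key_box=0))
t=robot.read_camera("top")
for p in((406.6,219.6),(405.2,201.4),(403.6,183.2)): print(atz(t,p,.072))
E
```

```text
t: 3.37
tool_pos: [0.3018, 0.3981, 0.2187]
orientation: [0.533, 3.096, 0.0]
force: [0.4, 0.3, 0.2]
opening: 0.0637
t: 3.78
tool_pos: [0.4022, 0.2323, 0.2189]
orientation: [0.534, 3.095, 0.001]
force: [0.5, -0.3, -0.7]
opening: 0.0311
t: 4.2
tool_pos: [0.4275, 0.0419, 0.2188]
orientation: [0.534, 3.095, 0.0]
force: [0.6, 0.1, -0.5]
opening: 0.0015
t: 4.62
tool_pos: [0.4351, -0.1548, 0.219]
orientation: [0.534, 3.095, -0.0]
force: [0.8, 0.1, 0.6]
opening: 0.0006
t: 5.03
tool_pos: [0.4404, -0.3159, 0.2179]
orientation: [-0.541, -3.094, 0.003]
force: [0.4, 0.6, 0.7]
opening: 0.0005
t 5.08 tcp [ 0.4406 -0.3129  0.2179] F [-0.3 -0.  -0.3] open 0.0004
[[-0.941  0.339 -0.001]
 [ 0.339  0.941  0.   ]
 [ 0.001 -0.    -1.   ]]
stop_key_top 0.85 [332. 185.] [ 0.4379 -0.3068  0.072 ] tool cm [ 0.44  0.49 14.59]
start_key_top 0.47 [360. 245.] [ 0.505  -0.3011  0.072 ] tool cm [-5.67  3.3  14.58]
service_key_top 0.56 [246.  63.] [ 0.3111 -0.3405  0.072 ] tool cm [11.23 -6.98 14.6 ]
key_box 0.83 [355. 222.] [ 0.5044 -0.2994  0.    ] tool cm [-5.57  3.44 21.78]
key_box 0.63 [222.  20.] [ 0.2503 -0.3588  0.    ] tool cm [ 16.32 -10.77  21.81]
[ 0.43928995 -0.30431699  0.072     ]
[ 0.50259005 -0.30263584  0.072     ]
[ 0.56677001 -0.30023733  0.072     ]
```

View pics/w1.png

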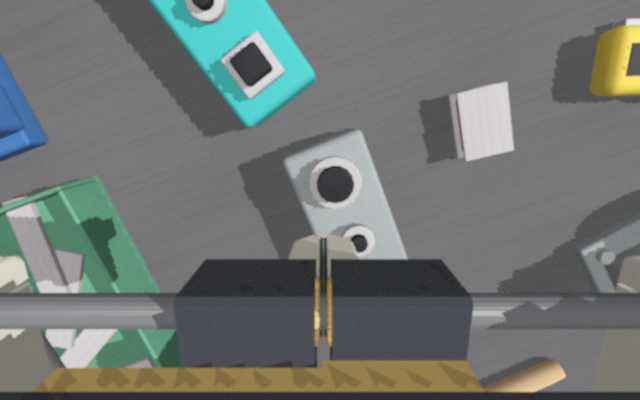

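The wrist view shows the stop key at (334,184), about 0.4 cm in tool x and 0.5 cm in tool y from the TCP. The start key is at (358,241). Pressing the stop key.

```bash
python3 -m jog '[[[0,0,0,0.4,0.5,2,0],[0,0,0,0,0,4,0],[0,0,0,0,0,4,0],[0,0,0,0,0,3,0],[0,0,0,0,0,0.8,0]]]'
python3 -m jog '[[[0,0,0,0,0,0.4,0],[0,0,0,0,0,0.4,0],[0,0,0,0,0,0.5,0],[0,0,0,0,0,0.1,0],[0,0,0,0,0,0,0]]]'
```

```text
t: 5.75
tool_pos: [0.4366, -0.3, 0.0752]
orientation: [-0.53, -3.09, -0.007]
force: [-0.3, 0.9, -0.6]
opening: 0.0002
t: 6.17
tool_pos: [0.441, -0.3048, 0.0687]
orientation: [0.534, 3.092, -0.003]
force: [2.6, 0.9, 3.2]
opening: 0.0005
```

```bash
python3 -m jog '[[[0,0,0,0,0,0.15,0],[0,0,0,0,0,0.1,0],[0,0,0,0,0,0,0],[0,0,0,0,0,0,0]]]'
```

```text
t: 6.5
tool_pos: [0.4409, -0.3048, 0.0662]
orientation: [0.534, 3.092, -0.002]
force: [2.4, 1.7, 10.0]
opening: 0.0005
```

Fully down, 10 N. Lifting and moving over the service key.

```bash
python3 -m jog '[[[0,0,0,0,0,-3,0],[0,0,0,0,0,-4,0],[0,0,0,-2.95,1.19,-3,0],[0,0,0,-2.95,1.19,0,0],[0,0,0,-2.95,1.19,0,0]]]'
python3 -m jog '[[[0,0,0,-2.95,1.19,0,0],[0,0,0,0,0,0,0],[0,0,0,0,0,0,0]]]'
python3 - <<'E'
from w import *
look("w2",dict(stop_key_top=.072,start_key_top=.072,service_key_top=.072,key_box=0))
E
```

```text
t: 6.92
tool_pos: [0.5354, -0.3014, 0.1664]
orientation: [0.535, 3.091, -0.004]
force: [0.8, -0.8, -0.2]
opening: 0.0008
t: 7.17
tool_pos: [0.5653, -0.298, 0.1612]
orientation: [-0.532, -3.094, -0.001]
force: [-0.1, 0.9, 0.3]
opening: 0.0004
t 7.22 tcp [ 0.5644 -0.2984  0.1616] F [-0.2 -0.7  0.1] open 0.0002
[[-0.942  0.335 -0.002]
 [ 0.335  0.942  0.001]
 [ 0.002 -0.    -1.   ]]
stop_key_top 0.61 [257.  45.] [ 0.4394 -0.3026  0.072 ] tool cm [11.62 -4.58  8.99]
start_key_top 0.63 [290. 135.] [ 0.5051 -0.3033  0.072 ] tool cm [ 5.4  -2.45  8.98]
service_key_top 0.94 [326. 209.] [ 0.5682 -0.2966  0.072 ] tool cm [-0.32  0.29  8.96]
key_box 0.68 [300. 131.] [ 0.5064 -0.3008  0.    ] tool cm [ 5.35 -2.17 16.18]
```

View pics/w2.png

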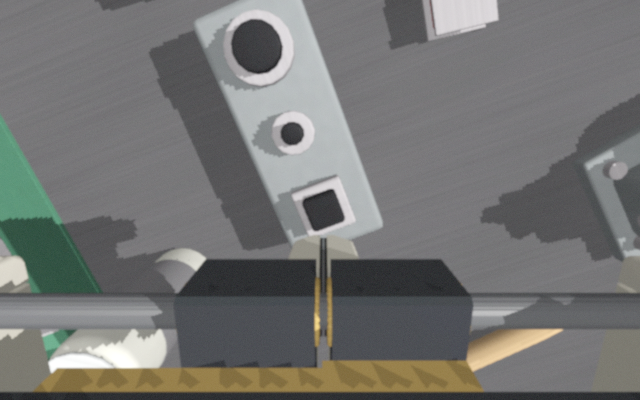

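Service key at (323,210), start key at (292,133). Spray can (about 0.60,-0.46) clears the gripper body. Pressing the service key.

```bash
python3 -m jog '[[[0,0,0,-0.3,0.3,2,0],[0,0,0,0,0,3.5,0],[0,0,0,0,0,2.5,0],[0,0,0,0,0,0.5,0],[0,0,0,0,0,0.5,0]]]'
python3 -m jog '[[[0,0,0,0,0,0.4,0],[0,0,0,0,0,0.3,0],[0,0,0,0,0,0.1,0],[0,0,0,0,0,0,0],[0,0,0,0,0,0,0]]]'
```

```text
t: 7.83
tool_pos: [0.5672, -0.2964, 0.0717]
orientation: [-0.535, -3.093, -0.002]
force: [-1.7, 1.4, 1.4]
opening: 0.0003
t: 8.25
tool_pos: [0.5696, -0.2976, 0.0664]
orientation: [0.534, 3.094, -0.002]
force: [-3.3, -0.4, 4.1]
opening: 0.0005
```

```bash
python3 -m jog '[[[0,0,0,0,0,0.15,0],[0,0,0,0,0,0,0],[0,0,0,0,0,0,0]]]'
python3 -m jog '[[[0,0,0,0,0,-3,0],[0,0,0,0,0,-4,0],[0,0,0,0,0,-4,0],[0,0,0,0,0,-4,0],[0,0,0,0,0,0,0]]]'
python3 - <<'E'
from w import *
look("w3",dict(stop_key_top=.072,service_key_top=.072,nipple_tip=.112,roll_block=0))
E
```

```text
t: 8.5
tool_pos: [0.5697, -0.2977, 0.0662]
orientation: [0.534, 3.093, -0.002]
force: [-7.1, 1.4, 14.9]
opening: 0.0004
t: 8.92
tool_pos: [0.573, -0.2991, 0.2247]
orientation: [0.531, 3.081, -0.009]
force: [0.4, -1.2, 1.5]
opening: 0.0003
t 8.97 tcp [ 0.5722 -0.2986  0.2207] F [-1.  -0.5 -0.4] open 0.0006
[[-0.942  0.335  0.01 ]
 [ 0.335  0.942 -0.006]
 [-0.012 -0.002 -1.   ]]
stop_key_top 0.93 [264.  46.] [ 0.438  -0.3061  0.072 ] tool cm [12.56 -5.16 14.73]
stop_key_top 0.6 [326. 181.] [ 0.5689 -0.2956  0.072 ] tool cm [ 0.58  0.2  14.86]
service_key_top 0.88 [327. 182.] [ 0.5694 -0.2951  0.072 ] tool cm [ 0.55  0.27 14.86]
roll_block 0.89 [602. 159.] [0.6664 0.0092 0.    ] tool cm [ 1.69 32.21 21.97]
```

Both keys were pressed to the stop and let go. On the way to the gun I'll view the nipple from two poses.

```bash
cat > v.py <<'E'
import pickle
from w import *
def grab(f,labels):
    c=robot.read_camera("wrist"); save(c,f); r={k:robot.pinpoint(c,k)[:2] for k in labels}
    c2={k:v for k,v in c.items() if k!="img"}; pickle.dump((c2,r),open(f+".pkl","wb"))
    for k,z in labels.items():
        for p in r[k]: print(k,round(p["confidence"],2),np.round(p["point"]),np.round(atz(c,p["point"],z),4))
E
python3 -m jog '[[[0,0,0,-0.31,3.73,-1,9],[0,0,0,-0.31,3.73,-1,9],[0,0,0,-0.31,3.73,-1,9],[0,0,0,-0.31,3.73,0,9],[0,0,0,-0.31,3.73,0,9]]]'
python3 -m jog '[[[0,0,0,-0.31,3.73,0,9],[0,0,0,-0.31,3.73,0,9],[0,0,0,0,0,0,9],[0,0,0,0,0,0,9]]]'
python3 - <<'E'
from v import *
grab("w4",dict(nipple_tip=.112,roll_block=0,collar=.1,latch_a=.1))
E
python3 -m jog '[[[0,0,0,1,2.83,0,9],[0,0,0,1,2.83,0,9],[0,0,0,1,2.83,0,9],[0,0,0,0,0,0,9],[0,0,0,0,0,0,9]]]'
python3 - <<'E'
from v import *
grab("w5",dict(nipple_tip=.112,roll_block=0,collar=.1,latch_a=.1))
A=pickle.load(open("w4.pkl","rb"));B=pickle.load(open("w5.pkl","rb"))
for k in("nipple_tip","roll_block"):
  if A[1][k] and B[1][k]: print(k,tri([(A[0],A[1][k][0]["point"]),(B[0],B[1][k][0]["point"])]))
a=cv2.imread("pics/w4.png");b=cv2.imread("pics/w5.png")
cv2.imwrite("pics/m1.png",np.hstack([a[:,240:],b[:,240:]])[:, :800])
E
```

```text
t: 9.58
tool_pos: [0.646, -0.1246, 0.2419]
orientation: [-0.535, -3.094, -0.0]
force: [0.7, 0.5, -0.7]
opening: 0.0294
t: 9.92
tool_pos: [0.6764, -0.0555, 0.2404]
orientation: [-0.528, -3.093, -0.0]
force: [-0.4, -1.1, -0.1]
opening: 0.0558
t: 10.48
tool_pos: [0.6766, 0.032, 0.243]
orientation: [-0.533, -3.096, 0.0]
force: [0.5, 0.7, -0.0]
opening: 0.0894Traceback (most recent call last):
  File "<stdin>", line 2, in <module>
  File "v.py", line 4, in grab
    c=robot.read_camera("wrist"); save(c,f); r={k:robot.pinpoint(c,k)[:2] for k in labels}
                                                  ~~~~~~~~~~~~~~^^^^^
ValueError: it knows: bolt_jar, grease_gun, gun_grip, gun_nose, key_box, magnet, nipple_tip, pipe_flange, pipe_stub, roll_block, service_key_top, spray_can, stand, start_key_top, stop_key_top, tape_measure
Traceback (most recent call last):
  File "v.py", line 4, in grab
    c=robot.read_camera("wrist"); save(c,f); r={k:robot.pinpoint(c,k)[:2] for k in labels}
                                                  ~~~~~~~~~~~~~~^^^^^
ValueError: it knows: bolt_jar, grease_gun, gun_grip, gun_nose, key_box, magnet, nipple_tip, pipe_flange, pipe_stub, roll_block, service_key_top, spray_can, stand, start_key_top, stop_key_top, tape_measure
```

```bash
python3 - <<'E'
from v import *
grab("w5",dict(nipple_tip=.112,roll_block=0))
E
python3 -m jog '[[[0,0,0,0.7,2.83,0,9],[0,0,0,0.7,2.83,0,9],[0,0,0,0.7,2.83,0,9],[0,0,0,0,0,0,9],[0,0,0,0,0,0,9]]]'
python3 - <<'E'
from v import *
grab("w6",dict(nipple_tip=.112,roll_block=0,gun_grip=.08,stand=0))
A=pickle.load(open("w5.pkl","rb"));B=pickle.load(open("w6.pkl","rb"))
for k in("nipple_tip","roll_block"):
  if A[1][k] and B[1][k]: print(k,tri([(A[0],A[1][k][0]["point"]),(B[0],B[1][k][0]["point"])]))
a=cv2.imread("pics/w5.png");b=cv2.imread("pics/w6.png")
cv2.imwrite("pics/m1.png",np.hstack([a[:300,160:560],b[:300,0:400]]))
E
```

```text
nipple_tip 0.96 [285. 178.] [0.651  0.0022 0.112 ]
roll_block 0.74 [302. 168.] [0.6621 0.0077 0.    ]
t: 11.2
tool_pos: [0.6856, 0.1199, 0.243]
orientation: [-0.532, -3.096, 0.0]
force: [0.2, -0.3, 0.3]
opening: 0.0899
nipple_tip 0.97 [190. 198.] [0.6489 0.0044 0.112 ]
roll_block 0.84 [235. 186.] [0.6643 0.0106 0.    ]
gun_grip 0.81 [529.  60.] [0.637  0.3358 0.08  ]
nipple_tip (array([0.65068843, 0.00137476, 0.10599287]), [array([-0.3, -1.2]), array([0.3, 1.2])])
roll_block (array([ 0.6648853 ,  0.00602421, -0.01449536]), [array([0.2, 0.7]), array([-0.2, -0.7])])
```

View pics/m1.png

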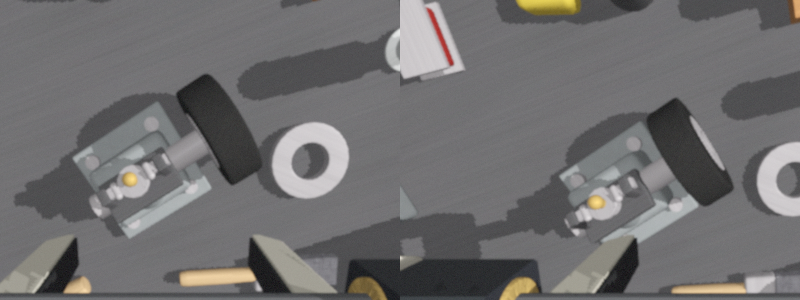

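Run:
```python
from v import *
A=pickle.load(open("w5.pkl","rb"))[0];B=pickle.load(open("w6.pkl","rb"))[0]
f=lambda c,ox,ps,z:[atz(c,(p[0]+ox,p[1]),z)[:2] for p in ps]
def yaw(d): return np.degrees(np.arctan2(d[1],d[0]))
for z in(0,.015):
    q=f(A,160,[(72,155),(160,103),(210,187),(127,238)],z)
    print("foot",np.round(q,3),[round(yaw(d),1) for d in(q[1]-q[0],q[2]-q[3],q[0]-q[3],q[1]-q[2])],[round(np.linalg.norm(d),3) for d in (q[1]-q[0],q[3]-q[0])])
for z in (.1,):
    q=f(A,160,[(98,205),(160,160)],z); print("latch A",np.round(q,3),yaw(q[1]-q[0]))
    q=f(B,-400,[(574,222),(627,186)],z); print("latch B",np.round(q,3),yaw(q[1]-q[0]))
P=[]
for c,n,x,y in((A,"w5",290,180),(B,"w6",196,201)):
    im=cv2.imread(f"pics/{n}.png").astype(int)[y-14:y+14,x-14:x+14]
    m=(im[:,:,2]-im[:,:,0])>60; ys,xs=np.nonzero(m); p=(xs.mean()+x-14,ys.mean()+y-14); print(n,"ball px",np.round(p,1),m.sum()); P.append((c,p)); print(atz(c,p,.106))
print(tri(P)); print("cam",A["extrinsics"][:3,3],B["extrinsics"][:3,3])
```

```text
foot [[ 0.619 -0.067]
 [ 0.598  0.054]
 [ 0.713  0.078]
 [ 0.741 -0.043]] [np.float64(99.8), np.float64(102.9), np.float64(-169.0), np.float64(-168.1)] [np.float64(0.123), np.float64(0.125)]
foot [[ 0.618 -0.062]
 [ 0.598  0.054]
 [ 0.709  0.078]
 [ 0.736 -0.039]] [np.float64(99.8), np.float64(102.9), np.float64(-169.0), np.float64(-168.1)] [np.float64(0.118), np.float64(0.12)]
latch A [[ 0.669 -0.033]
 [ 0.648  0.037]] 106.18995965479442
latch B [[ 0.666 -0.026]
 [ 0.651  0.036]] 103.88263685416015
w5 ball px [289.5 179. ] 156
[0.65448713 0.00501931 0.106     ]
w6 ball px [196.1 202.1] 180
[0.65459259 0.00499855 0.106     ]
(array([0.65453743, 0.00501614, 0.10601953]), [array([0. , 0.1]), array([-0. , -0.1])])
cam [0.61043693 0.05362339 0.4106543 ] [0.61911353 0.1431393  0.41056552]
```

Ball centre found at (0.6545, 0.0050, 0.1060). The expected height is 0.1057, so it agrees. Block yaw is about 11.5°, so the tip is at about (0.652, 0.004, 0.112). Next: above the gun, turned so the tool's y lies along the block's y.

```bash
python3 -m jog '[[[0,0,0,3.53,1.72,0,9],[0,0,0,3.53,1.72,0,9],[0,0,0,3.53,1.72,0,9],[0,0,0,3.53,1.72,0,9],[0,0,0,3.53,1.72,0,9]]]'
python3 -m jog '[[[0,0,0,3,1.2,0,9],[0,0,-7,0,0,0,9],[0,0,-7,0,0,0,9],[0,0,-7,0,0,0,9],[0,0,-7,0,0,0,9]]]'
python3 -m jog '[[[0,0,-3,0,0,0,9],[0,0,0,0,0,0,9],[0,0,0,0,0,0,9]]]'
python3 - <<'E'
from w import *
c=look("w7",dict(gun_grip=.08,stand=0,gun_nose=.01))
i=c["img"][:,:,::-1]; cv2.imwrite("pics/w7.png",i)
E
```

```text
t: 11.87
tool_pos: [0.5471, 0.2591, 0.2434]
orientation: [0.537, 3.095, 0.0]
force: [-0.8, 1.3, 1.2]
opening: 0.0898
t: 12.28
tool_pos: [0.524, 0.28, 0.2435]
orientation: [-0.239, 3.132, 0.0]
force: [0.1, 0.2, -0.4]
opening: 0.09
t: 12.53
tool_pos: [0.5242, 0.2799, 0.2434]
orientation: [-0.307, 3.126, 0.0]
force: [-0.5, -0.1, 0.2]
opening: 0.0898
t 12.58 tcp [0.5242 0.28   0.2433] F [ 0.3 -0.6 -0. ] open 0.0898
[[-0.981 -0.195  0.   ]
 [-0.195  0.981  0.   ]
 [-0.    -0.    -1.   ]]
gun_grip 0.71 [333. 182.] [0.5174 0.2888 0.08  ] tool cm [ 0.49  1.   16.33]
gun_grip 0.56 [348. 299.] [0.6424 0.3308 0.08  ] tool cm [-12.58   2.68  16.34]
stand 0.71 [332. 170.] [0.5188 0.2905 0.    ] tool cm [ 0.33  1.14 24.33]
gun_nose 0.62 [331. 173.] [0.5205 0.2891 0.01  ] tool cm [ 0.19  0.97 23.33]
```

View pics/w7.png

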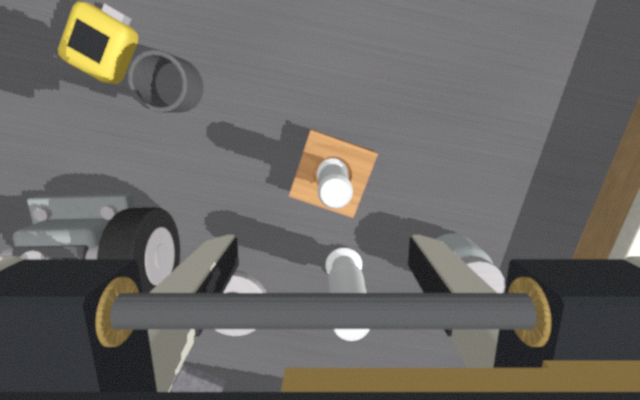

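The gun in the stand has its top at (336,189), centred on the stand at (333,173). The other gun stands at about (345,290), outside the reach of the fingers. Descending, then gripping.

```bash
python3 -m jog '[[[0,0,0,0.4,1.0,3,9],[0,0,0,0,0,4,9],[0,0,0,0,0,4,9],[0,0,0,0,0,3.5,9],[0,0,0,0,0,2.5,9]]]'
python3 -m jog '[[[0,0,0,0,0,1.2,9],[0,0,0,0,0,0,9],[0,0,0,0,0,0,2],[0,0,0,0,0,0,2],[0,0,0,0,0,0,2]]]' 25
python3 -m jog '[[[0,0,0,0,0,0,2],[0,0,0,0,0,0,2],[0,0,0,0,0,0,2],[0,0,0,0,0,0,2],[0,0,0,0,0,0,2]]]'
python3 -m jog '[[[0,0,0,0,0,0,2],[0,0,0,0,0,0,2],[0,0,0,0,0,0,2]]]' 60
python3 - <<'E'
from w import *
look("w8",dict(gun_grip=.08,stand=0))
E
```

```text
t: 13.15
tool_pos: [0.5161, 0.2887, 0.0693]
orientation: [0.311, -3.123, 0.002]
force: [0.6, 0.3, 0.1]
opening: 0.0898
t: 13.57
tool_pos: [0.52, 0.2904, 0.0641]
orientation: [-0.312, 3.122, 0.002]
force: [-0.2, -0.3, -0.4]
opening: 0.0745
t: 13.98
tool_pos: [0.5181, 0.2896, 0.0614]
orientation: [-0.312, 3.126, 0.0]
force: [-0.7, -0.4, 0.1]
opening: 0.0413
t: 14.23
tool_pos: [0.518, 0.2895, 0.0612]
orientation: [0.312, -3.126, 0.0]
force: [-0.1, 0.3, -0.2]
opening: 0.0316
t 14.28 tcp [0.518  0.2895 0.0612] F [-1.1 -0.1  0.8] open 0.0315
[[-0.98  -0.198 -0.   ]
 [-0.198  0.98  -0.   ]
 [ 0.    -0.    -1.   ]]
gun_grip 0.67 [321. 270.] [0.5204 0.2888 0.08  ] tool cm [-0.23 -0.12 -1.88]
```

```bash
python3 -m jog '[[[0,0,0,0,0,0,1],[0,0,0,0,0,0,1],[0,0,0,0,0,-1,1],[0,0,0,0,0,-2,1],[0,0,0,0,0,-3,1]]]' 60
python3 -m jog '[[[0,0,0,0,0,-3,1],[0,0,0,0,0,-3,1],[0,0,0,0,0,-3,1],[0,0,0,0,0,0,1],[0,0,0,0,0,0,1]]]'
python3 - <<'E'
from w import *
c=robot.read_camera("wrist"); s=robot.read_state(); T=R.from_rotvec(s["orientation"]).as_matrix(); print(s["tool_pos"],s["force"],s["opening"])
C=[(c,"wrist"),(robot.read_camera("scene"),"scene"),(robot.read_camera("top"),"top")]
for k in("gun_grip","gun_nose"):
    pts=[]
    for cc,n in C:
        save(cc,n+"9")
        for r in robot.pinpoint(cc,k)[:2]:
            print(n,k,round(r["confidence"],2),np.round(r["point"]),np.round(100*T.T@(atz(cc,r["point"],s["tool_pos"][2]+(.019 if k=="gun_grip" else -.051))-s["tool_pos"]),2))
    print(proj(c,s["tool_pos"]-T[:,2]*.019),proj(c,s["tool_pos"]+T[:,2]*.051))
i=cv2.imread("pics/wrist9.png")[:300,170:470]; p=proj(C[1][0],s["tool_pos"]).astype(int); j=cv2.imread("pics/scene9.png")[p[1]-40:p[1]+60,p[0]-50:p[0]+50]
cv2.imwrite("pics/m2.png",np.hstack([cv2.resize(i,(400,400)),cv2.resize(j,(400,400))]))
E
```

```text
t: 14.8
tool_pos: [0.5154, 0.2884, 0.1185]
orientation: [0.312, -3.119, 0.004]
force: [0.6, 0.5, -4.0]
opening: 0.0309
t: 15.22
tool_pos: [0.5193, 0.2902, 0.214]
orientation: [-0.312, 3.121, 0.002]
force: [0.5, -0.2, -3.0]
opening: 0.0315
[0.51810531 0.28960911 0.21144636] [ 0.88552466 -0.67552635 -3.16327707] 0.03154819357645399
wrist gun_grip 0.98 [320. 271.] [-0.51 -0.11 -1.9 ]
scene gun_grip 0.8 [342. 342.] [-15.33   3.87  -1.89]
scene gun_grip 0.57 [382. 276.] [-0.67  0.06 -1.9 ]
top gun_grip 0.55 [225. 189.] [-0.66 -0.55 -1.9 ]
top gun_grip 0.36 [223. 166.] [-8.06 -1.34 -1.89]
[322.81314088 261.56058013] [322.71612989 217.89044502]
wrist gun_nose 0.82 [321. 225.] [-0.51 -0.11  5.1 ]
scene gun_nose 0.73 [338. 350.] [-15.36   3.49   5.11]
scene gun_nose 0.63 [245. 143.] [  2.95 -51.39   5.09]
top gun_nose 0.62 [227. 172.] [-7.79 -1.04  5.11]
top gun_nose 0.35 [232. 198.] [ 1.15 -1.08  5.1 ]
[322.81314088 261.56058013] [322.71612989 217.89044502]
```

View pics/m2.png

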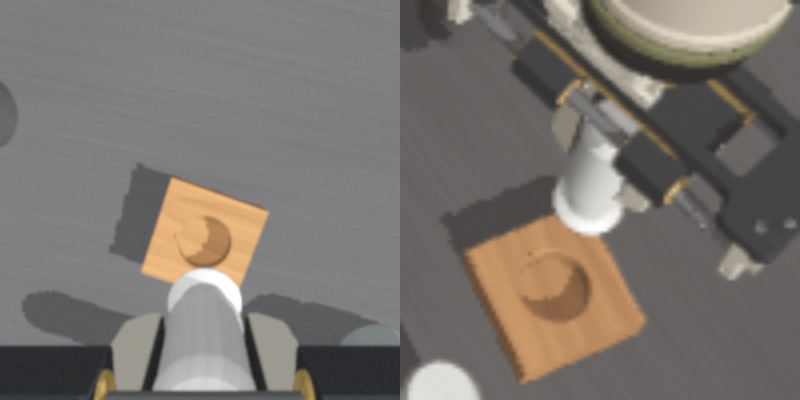

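The gun is held upright and clear of the stand. Its axis sits about 5 mm to the -x side of the tool centre. I'll refine that from the flange outline (top edge row about 201, columns 296 to 351).

Run:
```python
from h import *
c=robot.read_camera("wrist"); s=robot.read_state(); T=R.from_rotvec(s["orientation"]).as_matrix(); p0=s["tool_pos"]
ph=np.linspace(0,2*np.pi,180)
m=robot.masks_of(c,"grease_gun")
for r in m[:2]:
    px=r["pixels"]; ys,xs=np.nonzero(px); print("mask",r["confidence"],ys.min(),xs[ys<ys.min()+45].min(),xs[ys<ys.min()+45].max())
for xo in(-.7,-.5,-.3,-.1,.1):
    P=[]
    for zt,rr in((5.1,1.6),(4.9,1.8),(4.2,1.8)):
        P+= [proj(c,p0+T@np.array([xo+rr*np.cos(a),rr*np.sin(a),zt])/100) for a in ph]
    P=np.array(P); print(xo,"top",P[:,1].min().round(1),"l/r",P[:,0].min().round(1),P[:,0].max().round(1))
```

```text
mask 0.75 330 317 363
mask 0.61 202 295 350
-0.7 top 206.7 l/r 295.9 350.7
-0.5 top 203.8 l/r 295.9 350.7
-0.3 top 200.9 l/r 295.8 350.8
-0.1 top 197.9 l/r 295.7 350.9
0.1 top 195.0 l/r 295.7 350.9
```

```bash
python3 -m jog '[[[0,-6.3,0,0,0,-1,1],[0,-6.3,0,0,0,-1,1],[0,-6.3,0,0,0,0,1],[0,-6.3,0,0,0,0,1],[0,0,0,0,0,0,1]]]'
cat > a.py <<'E'
from h import *
yaw=np.radians(11.5);lean=.44
n=np.array([-np.sin(lean)*np.cos(yaw),-np.sin(lean)*np.sin(yaw),np.cos(lean)])
ball=np.array([.6545,.0050,.1060]); tip=ball+.007*n
Y=np.array([-np.sin(yaw),np.cos(yaw),0]);Z=-n;X=np.cross(Y,Z);TD=np.c_[X,Y,Z]
off=np.array([-.0038,0,.051])
def plan(gap,tip=tip):
    s=robot.read_state(); T=R.from_rotvec(s["orientation"]).as_matrix()
    print("t",round(float(s["t"]),2),"tcp",np.round(s["tool_pos"],4),"F",np.round(s["force"],1),"open",round(float(s["opening"]),4))
    print("turn deg (tool)",np.round(np.degrees(R.from_matrix(T.T@TD).as_rotvec()),2))
    nose=s["tool_pos"]+T@off; print("nose rel tip, block-axis frame cm (x,y,z=into)",np.round(100*TD.T@(nose-tip),2))
    goal=tip+n*gap-TD@off; print("shift to gap",gap,"tool cm",np.round(100*T.T@(goal-s["tool_pos"]),2),"world",np.round(goal,3))
E
python3 -c "
from a import *
plan(.03)"
```

```text
t: 16.18
tool_pos: [0.5113, 0.2874, 0.2244]
orientation: [-0.272, 2.695, 0.057]
force: [-2.7, -1.1, -6.5]
opening: 0.0313
t 16.18 tcp [0.5113 0.2874 0.2244] F [-2.7 -1.1 -6.5] open 0.0313
turn deg (tool) [-0.13 -0.3   0.06]
nose rel tip, block-axis frame cm (x,y,z=into) [ 2.21 30.52 -8.49]
shift to gap 0.03 tool cm [ -2.18 -30.52   5.55] world [ 0.614 -0.003  0.184]
```

```bash
python3 -m jog '[[[0,0,0,-0.27,-3.8,0,1],[0,0,0,-0.27,-3.8,0,1],[0,0,0,-0.27,-3.8,0,1],[0,0,0,-0.27,-3.8,0,1],[0,0,0,-0.27,-3.8,0,1]]]'
python3 -m jog '[[[0,0,0,-0.27,-3.8,0,1],[0,0,0,-0.27,-3.8,0,1],[0,0,0,-0.27,-3.9,1,1],[0,0,0,0,0,2,1],[0,0,0,0,0,2,1]]]'
python3 -m jog '[[[0,0,0,0,0,0.5,1],[0,0,0,0,0,0,1],[0,0,0,0,0,0,1]]]'
python3 - <<'E'
from a import *
c=robot.read_camera("wrist"); s=robot.read_state(); T=R.from_rotvec(s["orientation"]).as_matrix()
plan(.01)
print("expect ball",proj(c,ball),"tip",proj(c,tip),"nose",proj(c,s["tool_pos"]+T@off))
for k in("nipple_tip","gun_nose"):
  for r in robot.pinpoint(c,k)[:2]: print(k,round(r["confidence"],2),np.round(r["point"],1))
im=c["img"].astype(int); m=((im[:,:,0]-im[:,:,2])>60); m[240:]=0; m[:100]=0
ys,xs=np.nonzero(m); print("yellow",len(xs),np.median(xs),np.median(ys),xs.min(),xs.max(),ys.min(),ys.max())
cv2.imwrite("pics/m3.png",cv2.resize(c["img"][100:300,200:450,::-1],(750,600)))
E
```

```text
t: 16.6
tool_pos: [0.5674, 0.1042, 0.2386]
orientation: [-0.271, 2.691, 0.062]
force: [0.4, 0.2, -2.7]
opening: 0.0316
t: 17.02
tool_pos: [0.6198, -0.0055, 0.1971]
orientation: [-0.263, 2.69, 0.059]
force: [0.1, 1.5, -2.9]
opening: 0.0313
t: 17.27
tool_pos: [0.6197, -0.0008, 0.1911]
orientation: [-0.27, 2.691, 0.062]
force: [0.1, 0.2, -3.3]
opening: 0.0312
t 17.32 tcp [ 0.62   -0.0007  0.192 ] F [ 1.4 -1.  -2.6] open 0.0314
turn deg (tool) [ 0.    0.01 -0.01]
nose rel tip, block-axis frame cm (x,y,z=into) [-0.88  0.13 -3.47]
shift to gap 0.01 tool cm [ 0.88 -0.13  2.47] world [ 0.623 -0.001  0.166]
expect ball [321.65379472 199.36367074] tip [321.62463458 201.57559675] nose [323.43801032 226.94110863]
nipple_tip 0.57 [318.4 202.1]
gun_nose 0.94 [322.8 223.4]
yellow 3935 111.0 212.0 0 639 100 223
```

View pics/m3.png

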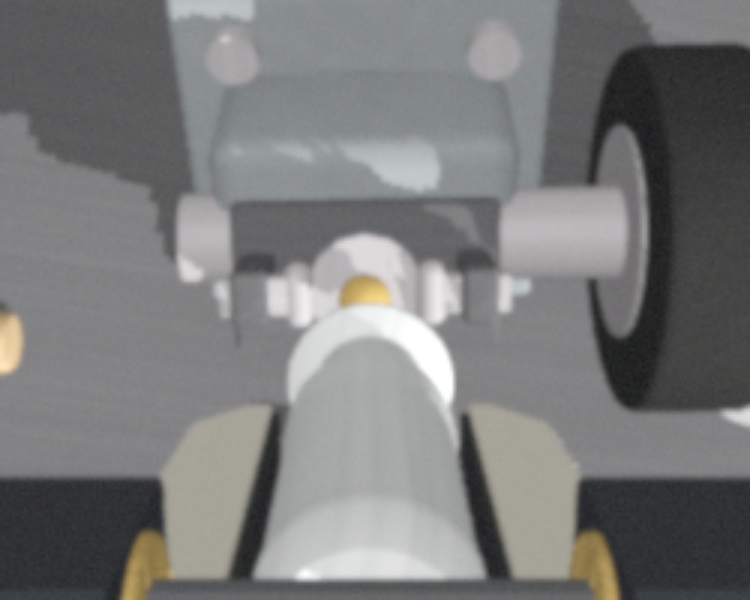

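The ball is at crop (365,295), which is image (321.7,198); predicted (321.7,199). The latches lie level either side of it, so the yaw is right. Flange top row is about 202, which fits an axis offset of -3.6 mm. Aligning, then closing to a 1 cm gap.

```bash
python3 -m jog '[[[0,0,0,0.87,-0.13,0,1],[0,0,0,0,0,0,1],[0,0,0,0,0,1.2,1],[0,0,0,0,0,1.2,1],[0,0,0,0,0,0,1]]]'
python3 -m jog '[[[0,0,0,0,0,0,1],[0,0,0,0,0,0,1]]]'
python3 - <<'E'
from a import *
plan(-.016)
E
```

```text
t: 17.83
tool_pos: [0.6209, -0.0015, 0.1615]
orientation: [-0.269, 2.694, 0.062]
force: [-0.9, 0.4, -4.3]
opening: 0.0314
t: 18.0
tool_pos: [0.6217, -0.0017, 0.1644]
orientation: [-0.269, 2.691, 0.061]
force: [0.3, -0.1, -2.4]
opening: 0.0315
t 18.0 tcp [ 0.6217 -0.0017  0.1644] F [ 0.3 -0.1 -2.4] open 0.0315
turn deg (tool) [-0.01 -0.08 -0.08]
nose rel tip, block-axis frame cm (x,y,z=into) [ 0.16 -0.01 -0.91]
shift to gap -0.016 tool cm [-0.16  0.01  2.51] world [0.634 0.001 0.142]
```

```bash
python3 -m jog '[[[0,0,0,-0.14,0,0,1],[0,0,0,0,0,0.5,1],[0,0,0,0,0,0.5,1],[0,0,0,0,0,0.5,1],[0,0,0,0,0,0,1]]]'
python3 -m jog '[[[0,0,0,0,0,0,1],[0,0,0,0,0,0,1]]]'
python3 - <<'E'
from a import *
plan(-.016)
E
```

```text
t: 18.42
tool_pos: [0.629, -0.0002, 0.1505]
orientation: [-0.269, 2.692, 0.061]
force: [-0.7, -0.5, -3.7]
opening: 0.0314
t: 18.58
tool_pos: [0.6294, -0.0004, 0.152]
orientation: [-0.269, 2.69, 0.06]
force: [-0.5, 0.0, -3.0]
opening: 0.0313
t 18.58 tcp [ 6.294e-01 -4.000e-04  1.520e-01] F [-0.5  0.  -3. ] open 0.0313
turn deg (tool) [-0.03 -0.03 -0.08]
nose rel tip, block-axis frame cm (x,y,z=into) [-0.02 -0.03  0.54]
shift to gap -0.016 tool cm [0.02 0.03 1.06] world [0.634 0.001 0.142]
```

The ball has entered the bore without contact force. Pushing on.

```bash
python3 -m jog '[[[0,0,0,0,0,0.4,1],[0,0,0,0,0,0.4,1],[0,0,0,0,0,0.3,1],[0,0,0,0,0,0,1],[0,0,0,0,0,0,1]]]'
python3 -m jog '[[[0,0,0,0,0,0.2,1],[0,0,0,0,0,0.2,1],[0,0,0,0,0,0.2,1],[0,0,0,0,0,0,1],[0,0,0,0,0,0,1]]]'
python3 - <<'E'
from a import *
plan(-.028); s=robot.read_state(); print("axial F",s["force"]@n,"side",TD.T@s["force"])
E
```

```text
t: 19.0
tool_pos: [0.6344, 0.0005, 0.1425]
orientation: [-0.269, 2.689, 0.06]
force: [-0.5, 0.7, -0.9]
opening: 0.0314
t: 19.42
tool_pos: [0.6369, 0.001, 0.1373]
orientation: [-0.269, 2.689, 0.06]
force: [-1.3, -0.7, 2.6]
opening: 0.0315
t 19.42 tcp [0.6369 0.001  0.1373] F [-1.3 -0.7  2.6] open 0.0315
turn deg (tool) [-0.04  0.04 -0.07]
nose rel tip, block-axis frame cm (x,y,z=into) [-0.09 -0.04  2.2 ]
shift to gap -0.028 tool cm [0.08 0.04 0.6 ] world [0.639 0.002 0.132]
axial F 2.896750801162762 side [ 0.15987007 -0.40671876 -2.8967508 ]
```

```bash
python3 -m jog '[[[0,0,0,0,0,0.2,1],[0,0,0,0,0,0.2,1],[0,0,0,0,0,0.2,1],[0,0,0,0,0,0,1],[0,0,0,0,0,0,1]]]'
python3 -m jog '[[[0,0,0,0,0,0.15,1],[0,0,0,0,0,0.15,1],[0,0,0,0,0,0,1],[0,0,0,0,0,0,1]]]'
python3 - <<'E'
from a import *
plan(-.028); s=robot.read_state(); print("axial F",s["force"]@n,"side",TD.T@s["force"])
E
```

```text
t: 19.83
tool_pos: [0.6395, 0.0016, 0.132]
orientation: [-0.269, 2.689, 0.06]
force: [-5.0, -0.9, 7.6]
opening: 0.0316
t: 20.17
tool_pos: [0.6407, 0.0017, 0.1314]
orientation: [-0.27, 2.689, 0.06]
force: [-23.6, -0.7, 27.3]
opening: 0.0316
t 20.17 tcp [0.6407 0.0017 0.1314] F [-23.6  -0.7  27.3] open 0.0316
turn deg (tool) [-0.05  0.06 -0.03]
nose rel tip, block-axis frame cm (x,y,z=into) [-0.19 -0.05  2.9 ]
shift to gap -0.028 tool cm [ 0.18  0.05 -0.1 ] world [0.639 0.002 0.132]
axial F 34.613032938595126 side [  9.45967375   4.06430869 -34.61303294]
```

Force jumped to 35 N at an estimated depth of 29 mm, so this should be the hard stop. I'll relieve it a little and look.

```bash
python3 -m jog '[[[0,0,0,0.1,0,-0.1,1],[0,0,0,0,0,0,1],[0,0,0,0,0,0,1]]]'
python3 - <<'E'
from a import *
plan(-.028); s=robot.read_state(); print("axial F",s["force"]@n,"side",TD.T@s["force"])
c=robot.read_camera("wrist"); b=robot.read_camera("scene")
print(robot.pinpoint(c,"gun_nose")[:1])
p=proj(b,tip).astype(int)
cv2.imwrite("pics/m4.png",np.hstack([cv2.resize(c["img"][150:300,220:420,::-1],(480,360)),cv2.resize(b["img"][p[1]-40:p[1]+40,p[0]-35:p[0]+35,::-1],(315,360))]))
T=R.from_rotvec(s["orientation"]).as_matrix()
ph=np.linspace(0,2*np.pi,180)
P=np.array([proj(c,s["tool_pos"]+T@(off+np.array([rr*np.cos(a),rr*np.sin(a),-z]))) for a in ph for z,rr in((0,.016),(.002,.018),(.009,.018))]); print("flange expected rows",P[:,1].min(),"cols",P[:,0].min(),P[:,0].max())
E
```

```text
t: 20.42
tool_pos: [0.6401, 0.0017, 0.1313]
orientation: [-0.269, 2.687, 0.06]
force: [-9.3, 1.5, 13.5]
opening: 0.031
t 20.42 tcp [0.6401 0.0017 0.1313] F [-9.3  1.5 13.5] open 0.031
turn deg (tool) [-0.06  0.15 -0.06]
nose rel tip, block-axis frame cm (x,y,z=into) [-0.13 -0.05  2.88]
shift to gap -0.028 tool cm [ 0.12  0.04 -0.08] world [0.639 0.002 0.132]
axial F 15.98816783090554 side [  2.17737243   3.29326839 -15.98816783]
[{'point': [319.4, 222.4], 'confidence': 0.9}]
flange expected rows 200.6465583743308 cols 296.04890566144564 351.0024791789368
```

View pics/m4.png

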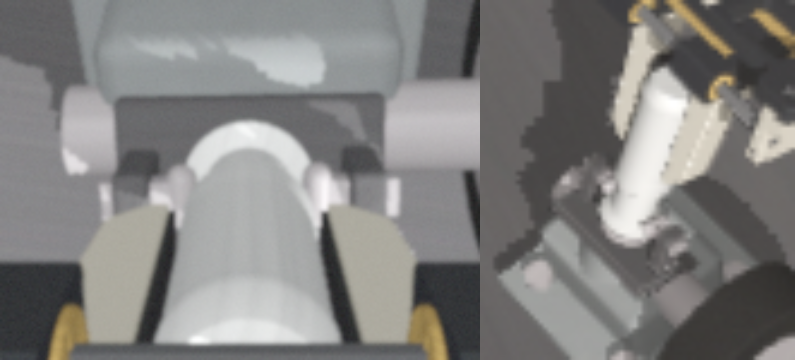

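The wrist crop shows the flange top at row 200 (predicted 200.6), so the gun has not slipped in the grip. Both latch noses lie over the flange edge at crop (178,190) and (318,188). The push exceeded the 25 N the latches need and met a hard stop at the home depth. I'll hold slightly firmer and check it stays steady before handing in.

```bash
python3 -m jog '[[[0,0,0,0.05,0,0.04,1],[0,0,0,0,0,0,1],[0,0,0,0,0,0,1],[0,0,0,0,0,0,1],[0,0,0,0,0,0,1]]]'
python3 -m jog '[[[0,0,0,0,0,0,1],[0,0,0,0,0,0,1],[0,0,0,0,0,0,1],[0,0,0,0,0,0,1],[0,0,0,0,0,0,1]]]'
python3 - <<'E'
from a import *
plan(-.028); s=robot.read_state(); print("axial F",s["force"]@n,"side",TD.T@s["force"])
c=robot.read_camera("wrist")
for k in("stop_key_top","gun_nose"): print(k,robot.pinpoint(c,k)[:1])
E
```

```text
t: 20.98
tool_pos: [0.6401, 0.0016, 0.1313]
orientation: [-0.269, 2.686, 0.06]
force: [-12.2, -0.0, 17.3]
opening: 0.0312
t: 21.4
tool_pos: [0.6401, 0.0016, 0.1313]
orientation: [-0.269, 2.686, 0.06]
force: [-11.8, 1.2, 16.7]
opening: 0.0315
t 21.4 tcp [0.6401 0.0016 0.1313] F [-11.8   1.2  16.7] open 0.0315
turn deg (tool) [-0.06  0.18 -0.05]
nose rel tip, block-axis frame cm (x,y,z=into) [-0.14 -0.05  2.88]
shift to gap -0.028 tool cm [ 0.12  0.05 -0.09] world [0.639 0.002 0.132]
axial F 19.90887443796279 side [  3.13595537   3.54086108 -19.90887444]
stop_key_top []
gun_nose [{'point': [320.2, 222.4], 'confidence': 0.62}]
```

Steady at about 20 N axial push, angle error about 0.2°. Handing in.

```bash
python3 -c "
from a import *
print(robot.close_job()); plan(-.028)"
```

```text
the job is handed in; nothing more can be done
None
the job is handed in; nothing more can be done
```

I carried out the whole sequence and handed the job in at about 21 s. No verdict is reported, so whether it passed is not confirmed.

- **Keys:** on the grey box I pressed the stop key fully down (10 N), released it, then pressed the service key fully down (15 N) and released it. I moved over the start key only with the tool well raised.
- **Gun:** I took the slender gun from the stand with a 60 N grip and pushed it along the tilted nipple axis. I left the fatter look-alike standing free beside it.
- **Last checks:**
  - **Depth:** estimated 28.8 mm below the tip, against 28 mm nominal.
  - **Push and alignment:** the axial push was steady at about 20 N. The tool was within 0.2° of the estimated nipple axis.
  - **Grip:** the finger opening was 31.5 mm on the 32 mm barrel. The flange sat where predicted in the wrist picture, so the gun had not slipped.

**Not fully confirmed:**
- **Latches:** I inferred that both snapped from the hard stop at 35 N and from the picture, where both noses lie over the flange. The barrel hid their tips, and my rough pixel comparison of their spacing (about 3 mm wider than before) was ambiguous.
- **Offset:** the gun sits about 1.4 mm off the estimated axis, with 3 to 4 N of sideways force.
- **Loose things:** I did not take a final picture to confirm that they stayed where they were.

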